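# Reset an air regulator and lock it

### The arm

A 7-joint arm with a two-finger parallel gripper is mounted at the origin on the work surface. World frame = base frame: x ahead of the robot, y to its left, z up, the work surface at z = 0. Lengths are in m, angles in rad, forces in N, time in s.
With the tool pointing down it reaches from about 0.425 to 0.95 m from the base axis. Payload 4.7 kg.
Tool frame: the origin (TCP) lies between the finger pads; the fingertips stand 25 mm ahead of it and the grasp point (between the pads) lies 6 mm ahead of it; z points along the fingers, y is the line along which they close (so a half turn about z gives the same grasp; the last joint's range is limited). The gripper opens to 85 mm and grips with 20 to 120 N. Pads are 22 mm wide; open, the fingers measure 114 mm over their backs; the gripper's body (76 mm by 85 mm) begins 54 mm behind the grasp point. The pads swing forward as they close: fully open they stand 13 mm farther back than shut.
Start: joints at [1.169, 0.469, -0.049, 1.532, 0.024, 1.141, -0.082], TCP at [0.246, -0.629, 0.256] pointing down, gripper open.
Joint ranges: [-2.59, 2.59], [-0.33, 1.99], [-1.39, 1.29], [0.1, 2.45], [-1.04, 4.18], [0.21, 1.99], [-2.66, 2.66]. Speed limits (rad/s): [2.57, 2.57, 3.14, 3.14, 3.14, 3.14, 3.14].

### API

Orientations are given as a 3x3 rotation matrix whose columns are the frame's x, y, z axes.
In Python, from rig import * gives the robot as it stands. Calls block until the motion is done:
- movep(position, orientation): joint-space move of the TCP to a pose.
- move_l(position, attitude=None, feed=0.15, until_force=None): straight line of the TCP; attitude=None keeps the orientation; feed is the mean speed in m/s. With until_force (N) it stops when the force on the tool has changed by that much, and returns True; else False.
- move_joints(angles): joint-space move.
- command_gripper(opening, newtons=None): finger opening in m; newtons is the grip in N (None keeps the last); returns when the fingers have stopped.
- sleep(seconds).
- inverse_kinematics(position, orientation): joint angles nearest the present ones, or None.
- sense(): the state.
- camera(name): name is "scene" or "top" or "wrist"; returns (picture, depth): 480x640x3 uint8, red, green, blue; 480x640 float32, m along the optical axis (not along the pixel's ray), 0 where there is no reading.
- camera_params(name): a dict with "K" (3x3 intrinsics, pixels), "dist" ([k1, k2, p1, p2, k3] as OpenCV has them; the pictures are not rectified), "position" and "rotation" of the camera in the world; the wrist camera has in their place "tool_from_camera" (4x4, takes a point from camera to tool coordinates, whose origin is the TCP and whose axes are the flange's). Camera axes: x right, y down, z forward; pixel columns grow to the right and rows downward; lengths in m; the calibration is good to about 2 mm. A picture is of the moment at which its call begins: read the wrist's pose just before it. camera_params takes no time and is no camera call.
A pose or a line that the arm cannot do raises Unreachable and nothing moves.
- finish_job(): hands the job in; it is judged then, once.
The state is a dict: "time_s": time; "joint_pos": joint angles; "qd": joint speeds; "joint_efforts": joint torques, N m; "position": TCP position; "tcp_rot": TCP orientation; "wrist_force": force on the tool from outside, world axes, zero at the start; "ft_torque": the same for the moment, N m; "finger_gap": finger opening in m; "gripper_force": force on a finger pad.
Only numpy, scipy, OpenCV 4.12 (cv2) and the standard library are available. Lean on these libraries where they do the work, as an engineer would, in place of code of your own. Each camera call takes 0.05 s, during which the arm holds its last target. There are 200 camera calls.

### The job

Reset the air regulator on the table: slide its forked lock right back off the knob, turn the knob until its nose points straight at the raised marker tab on the bezel, then slide the lock fully home around the knob again and let go. Leave the marker tab where it is and do not disturb the other things on the table.

Things in the scene. Friction and masses are not known exactly. Their poses are not given: they have to be found in the camera images.
- regulator: Air regulator, fixed to the table: steel base plate 130 x 290 x 10 mm (x -65 to 65, y -120 to 170), white dial 120 mm across (top 38 mm up) round the knob, gauge 52 mm across, 40 high, at y = -90, guide block 46 high under the lock. Origin: table surface under the knob's axis; z up; +y runs from the knob to the lock's fin; the marker lies on the +x side.
- knob_grip (a point): Grip point on the knob's vertical axis, 80 mm above the table. The grip is an upright black bar 50 mm long, 14 thick, 60 to 92 mm up, its length towards nose_tip. Below: steel collar 40 mm across (45 to 60 mm up), black flange 62 across (40 to 45 up). No other part within 50 mm of the axis is higher than 60 mm. Turns at 0.06 N m with the lock off; stays where it is left.
- nose_tip (a point): Tip of the knob's nose, a small black pointer on the flange, in line with the bar, reaching 42 mm from the axis. This point is 43 mm from the axis, 43 mm above the table, and turns with the knob.
- marker_tip (a point): Tip of the marker tab: a steel wedge 25 mm long, 15 wide at its outer end, pointing inwards, top 45 mm above the table, on the dark bezel ring of the dial. This point is 43 mm from the knob's axis and 43 mm up: nose_tip meets it when the knob is set right. The ring is stiff (1.5 N m); leave it.
- knob (a joint): Angle of the knob, rad, 0 to 2.2 between its stops, growing clockwise as seen from above. At 0 the nose points 60 degrees (1.047 rad) counter-clockwise of the station's +x.
- marker (a joint): Angle of the marker tab, rad, same zero and direction as knob: the knob is set right when both are equal.
- lock (a joint): Travel of the lock, m: 0 fully home (jaws around the collar, at its stop), 0.056 fully withdrawn (at the other stop); grows along the station's +y. 2.5 N of friction, and the jaws pinch the collar while around it: about 10 N in all there, and the knob may be dragged 0.03 rad. Stays where it is left.
- lock_fin (a point): Grip point of the lock, in an upright aluminium fin 40 mm wide (station x), 12 thick (station y, the travel), 56 to 92 mm above the table. This point is 78 mm up, at mid-fin, 90 mm from the knob's axis along station +y with the lock home. It moves with the lock: a plate 60 mm wide, 48 to 56 mm up, with two jaws that reach either side of the collar.
- pencil_cup: Bystander: dark pencil cup, 80 mm across, 100 mm high, with pencils up to 145 mm. Origin at the centre of its underside.
- drink_bottle: Bystander: closed drink bottle, 68 mm across, 190 mm high. Origin at the centre of its underside.
- car_blank: Bystander: wooden toy-car blank, 150 x 44 mm, up to 30 mm high. Origin at the centre of its underside, its length along its x.

How it is judged:
By the outcome, as a careful person would: the job done as asked, in the order asked, and still so for the second after the job is handed in, with the robot touching nothing.
It also fails if it takes over 61 s, if anything falls off the work surface, if the arm or the gripper's body presses on something with over 40 N, if the wrist force passes 120 N, or if a joint passes its speed limit or range.

## Working session

There is one attempt and no reset: what is moved stays moved. The work goes in short steps, each a Python script; the robot and the scene stay as the last script left them, time stands still between calls to the robot, and variables do not carry over. Pictures are saved under pics/ and viewed, at most 10 in all, crops included, and the job is handed in when it is done.

```bash
mkdir -p pics; ls
python3 - <<'E'
from rig import *
import cv2,numpy as np
for n in("top","scene"):
    p,d=camera(n); cv2.imwrite(f"pics/{n}0.png",p[:,:,::-1]); np.savez(f"pics/{n}0.npz",p=p,d=d)
    c=camera_params(n); print(n,c)
print(camera_params("wrist")); s=sense(); print(s)
E
```

```text
pics
top {'K': array([[447.54972779,   0.        , 320.96644053],
       [  0.        , 447.54972779, 244.48982715],
       [  0.        ,   0.        ,   1.        ]]), 'dist': array([-0.0623426,  0.       ,  0.       ,  0.       ,  0.       ]), 'position': array([ 0.48651361, -0.07678395,  0.74600032]), 'rotation': array([[-0.02673347, -0.99935316,  0.02405371],
       [-0.99959592,  0.02695702,  0.00901794],
       [-0.00966052, -0.02380291, -0.99966999]])}
scene {'K': array([[497.81923178,   0.        , 318.90383484],
       [  0.        , 497.81923178, 237.53133969],
       [  0.        ,   0.        ,   1.        ]]), 'dist': array([-0.08416386,  0.        ,  0.        ,  0.        ,  0.        ]), 'position': array([ 1.03138616, -0.18872719,  0.54204211]), 'rotation': array([[ 0.23534334,  0.65342799, -0.71947576],
       [ 0.9717499 , -0.14466561,  0.18647787],
       [ 0.01776646, -0.74303682, -0.66901468]])}
{'K': array([[368.44188322,   0.        , 319.39556794],
       [  0.        , 368.44188322, 244.38316581],
       [  0.        ,   0.        ,   1.        ]]), 'dist':
[... 568 characters left out ...]
2]), 'qd': array([-0.00199659, -0.00261118,  0.0005344 , -0.00125646,  0.00025677,
       -0.00027269,  0.00205996]), 'joint_efforts': array([ 5.66054587e-04, -5.11515784e+01, -4.70958918e-02, -2.38391894e+01,
        1.08076487e-02,  4.37862283e-03, -2.10094427e-06]), 'position': array([ 0.24569728, -0.62818798,  0.25533842]), 'tcp_rot': array([[ 9.31299882e-01,  3.64252677e-01, -7.19038422e-04],
       [ 3.64253379e-01, -9.31298451e-01,  1.63455722e-03],
       [-7.42475243e-05, -1.78417512e-03, -9.99998406e-01]]), 'wrist_force': array([0.40547149, 0.29962078, 0.45499856]), 'ft_torque': array([-0.04411902, -0.00972669, -0.017151  ]), 'gripper_force': 0.0, 'finger_gap': 0.08538817923708741}
```

View pics/top0.png

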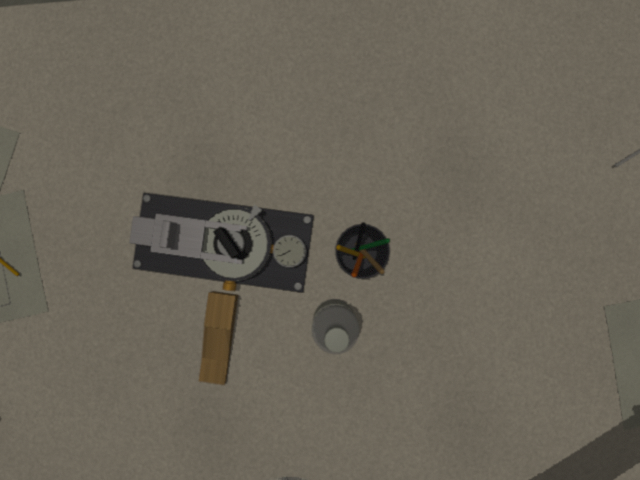

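View pics/scene0.png

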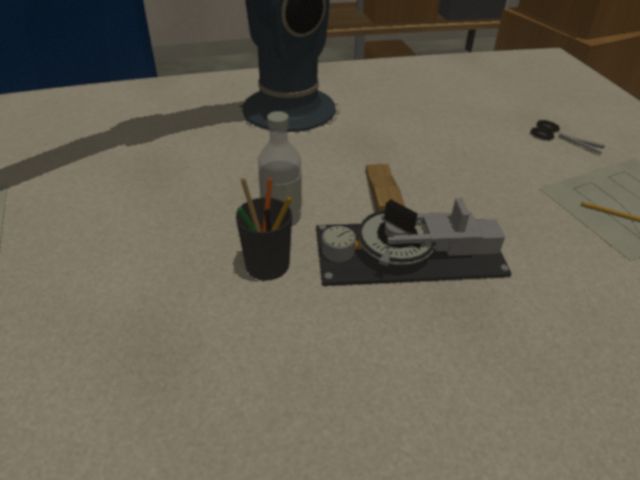

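The top view shows the knob near (233,243), the fin at (172,235), the marker at (256,213), the gauge at (289,250), and the plate screws at (147,198), (137,264), (307,219) and (298,287). The bottle and cup are to the right, and the car is below. In the scene view the lock is home around the knob.

```bash
cat > h.py <<'E'
from rig import *
import cv2,numpy as np
def cam(n):
    """image, depth, params, world pose of camera"""
    c=camera_params(n)
    if n=="wrist":
        s=sense();T=c["tool_from_camera"]
        R=s["tcp_rot"]@T[:3,:3];t=s["position"]+s["tcp_rot"]@T[:3,3]
    else: R,t=c["rotation"],c["position"]
    p,d=camera(n)
    return p,d,c["K"],c["dist"],R,t
def toplane(px,K,dist,R,t,z):
    u=cv2.undistortPoints(np.float64(px).reshape(-1,1,2),K,dist).reshape(-1,2)
    r=np.c_[u,np.ones(len(u))]@R.T
    return t+r*((z-t[2])/r[:,2])[:,None]
def tool(a):
    """tool down, its y (closing) axis at world heading a"""
    y=np.array([np.cos(a),np.sin(a),0]);z=np.array([0,0,-1.]);return np.c_[np.cross(y,z),y,z]
E
python3 - <<'E'
from h import *
c=camera_params("top")
w=toplane([[147,198],[137,264],[307,219],[298,287],],c["K"],c["dist"],c["rotation"],c["position"],.011)
print(w)
yv=w[:2].mean(0)-w[2:].mean(0);a=np.arctan2(yv[1],yv[0])-np.pi/2
ctr=w.mean(0); o=ctr[:2]-0.025*np.array([-np.sin(a),np.cos(a)]);print("station",o,a)
Y=np.array([-np.sin(a),np.cos(a)]);v=o+.03*Y
for h in (a+np.pi/2,a-np.pi/2):
    q=inverse_kinematics([*v,.25],tool(h));print(h,q)
    for g in np.arange(-3.2,3.3,.4):
        q=inverse_kinematics([*o,.08],tool(a+g)); print(round(g,2),None if q is None else np.round(q,2))
    break
E
```

```text
[[ 0.58968776  0.21827741  0.011     ]
 [ 0.47996439  0.23707786  0.011     ]
 [ 0.54677147 -0.04829438  0.011     ]
 [ 0.43545638 -0.03060931  0.011     ]]
station [0.50893278 0.06944103] -0.16219901788428115
1.4085973089106154 [ 0.57198408  0.42289885 -1.08075222  1.85651837  0.41561965  1.11257627
  0.746289  ]
-3.2 [ 0.63  0.79 -1.18  2.02  0.91  0.99  1.89]
-2.8 [-1.    0.73  1.11  2.11 -0.89  0.88 -2.32]
-2.4 [-0.9   0.62  0.91  2.11 -0.72  0.77 -2.08]
-2.0 [ 0.02  0.46 -0.3   2.06  0.22  0.65 -2.59]
-1.6 [ 0.11  0.48 -0.41  2.05  0.3   0.67 -2.26]
-1.2 [ 0.19  0.5  -0.51  2.05  0.38  0.69 -1.93]
-0.8 [ 0.23  0.51 -0.56  2.04  0.42  0.7  -1.57]
-0.4 [ 0.26  0.52 -0.61  2.04  0.45  0.71 -1.19]
-0.0 [ 0.27  0.52 -0.62  2.04  0.46  0.71 -0.8 ]
0.4 [ 0.3   0.53 -0.66  2.04  0.49  0.73 -0.43]
0.8 [ 0.32  0.54 -0.69  2.04  0.52  0.74 -0.05]
1.2 [ 0.35  0.55 -0.73  2.04  0.54  0.75  0.32]
1.6 [ 0.37  0.56 -0.76  2.04  0.56  0.76  0.7 ]
2.0 [ 0.42  0.59 -0.82  2.03  0.62  0.78  1.06]
2.4 [ 0.63  0.79 -1.18  2.02  0.91  0.99  1.21]
2.8 [ 0.63  0.79 -1.18  2.02  0.91  0.99  1.61]
3.2 [ 0.63  0.79 -1.18  2.02  0.91  0.99  2.01]
```

Run:
```python
from h import *
o=np.array([.509,.0694]);a=-.162
X=np.array([np.cos(a),np.sin(a)]);Y=np.array([-X[1],X[0]])
R=tool(a+np.pi/2)
v=o+.05*X+.03*Y
movep([.35,-.45,.36],R); movep([*v,.34],R); move_l([*v,.22],feed=.2)
command_gripper(.05)
r=cam("wrist"); np.savez("pics/w1.npz",p=r[0],d=r[1],K=r[2],dist=r[3],R=r[4],t=r[5])
cv2.imwrite("pics/w1.png",r[0][:,:,::-1]); s=sense();print(s["time_s"],s["position"],s["joint_pos"])
```

```text
5.3083 [0.56325959 0.09091735 0.22021868] [ 0.56221868  0.58073066 -1.11905353  1.78504019  0.57280515  1.14617937
  0.66645854]
```

View pics/w1.png

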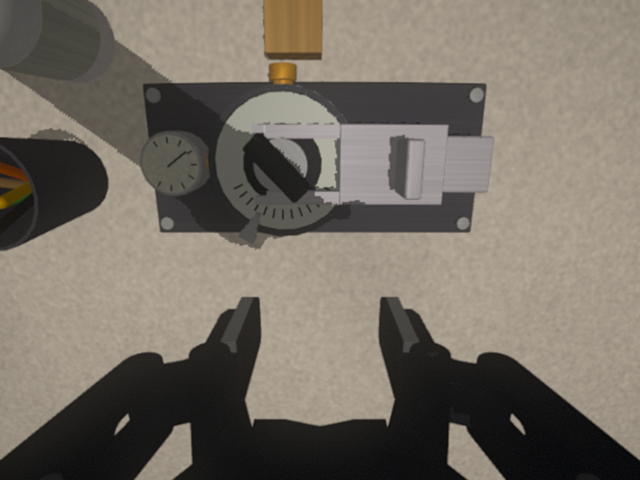

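The plate corners are clear, with screws at (153,95), (477,95), (167,224) and (463,223). The bar runs from (250,145) to (308,195), the marker is near (253,228), and the fin top is near (414,167).

```bash
cat > m.py <<'E'
from h import *
def cloud(f):
    z=np.load(f);K,dist,R,t,d=[z[k] for k in("K","dist","R","t","d")]
    v,u=np.mgrid[:480,:640]
    n=cv2.undistortPoints(np.stack([u,v],-1).reshape(-1,1,2).astype(float),K,dist).reshape(480,640,2)
    P=np.concatenate([n,np.ones((480,640,1))],-1)*d[...,None]
    return z["p"],P@R.T+t,(K,dist,R,t)
E
python3 - <<'E'
from m import *
p,W,C=cloud("pics/w1.npz")
s=toplane([[153,95],[477,95],[167,224],[463,223]],*C,.011)
yv=s[1]-s[0]+s[3]-s[2];a=np.arctan2(yv[1],yv[0])-np.pi/2
X=np.array([np.cos(a),np.sin(a)]);Y=np.array([-X[1],X[0]]);o=s.mean(0)[:2]-.025*Y
print("plate o,a",o,a, np.linalg.norm(s[1]-s[0]),np.linalg.norm(s[3]-s[2]))
L=np.stack([(W[...,:2]-o)@X,(W[...,:2]-o)@Y,W[...,2]],-1)
r=np.hypot(L[...,0],L[...,1])
bar=(L[...,2]>.085)&(L[...,2]<.098)&(r<.04)
fin=(L[...,2]>.085)&(L[...,2]<.098)&(abs(L[...,0])<.03)&(L[...,1]>.06)&(L[...,1]<.17)
for n,m in(("bar",bar),("fin",fin)):
    q=L[m];print(n,m.sum(),np.median(q[:,2]),cv2.minAreaRect(np.float32(q[:,:2]*1000)))
    px=np.argwhere(m)[:,::-1]; print(px.min(0),px.max(0))
# heights around the dial at r 38..70
for rr in(.042,.048,.054,.060,.066):
  for th in range(-90,91,6):
    m=(abs(r-rr)<.002)&(abs(np.degrees(np.arctan2(L[...,1],L[...,0]))-th)<3)&(L[...,2]<.1)
    if m.sum(): print(f"{th}:{1000*np.median(L[...,2][m]):.0f}/{p[m].mean():.0f}",end=" ")
  print()
crop=cv2.resize(p[70:260,130:440],None,fx=2.5,fy=2.5,interpolation=cv2.INTER_CUBIC)
cv2.imwrite("pics/w1c.png",cv2.convertScaleAbs(crop[:,:,::-1],alpha=1.3,beta=20))
E
```

```text
plate o,a [0.51029518 0.07027246] -0.16070598835480743 0.27229467415233416 0.2724399880180804
bar 1660 0.09216120575914882 ((-0.7753467559814453, -0.4200000762939453), (50.23896026611328, 14.387078285217285), 43.17249298095703)
[242 136] [307 202]
fin 1164 0.09201715100154294 ((-0.4184913635253906, 91.6678695678711), (39.62528610229492, 12.706428527832031), 0.3915550112724304)
[402 139] [424 199]
-90:38/86 -84:38/86 -78:38/86 -72:38/86 -66:39/70 -60:38/87 -54:38/69 -48:38/85 -42:38/72 -36:38/71 -30:39/84 -24:38/70 -18:38/88 -12:39/72 -6:39/83 0:38/77 6:38/72 12:38/88 18:39/71 24:39/89 30:39/73 36:39/86 42:40/61 48:56/96 54:56/161 60:56/130 66:38/141 72:38/158 78:38/129 84:38/135 90:38/107 
-90:38/86 -84:38/86 -78:38/86 -72:38/86 -66:38/86 -60:39/86 -54:38/86 -48:38/87 -42:38/87 -36:38/87 -30:45/78 -24:39/83 -18:38/88 -12:38/88 -6:38/88 0:38/89 6:38/89 12:39/89 18:39/89 24:38/89 30:38/90 36:38/90 42:38/90 48:39/89 54:56/135 60:56/164 66:56/128 72:56/141 78:56/161 84:56/162 90:57/163 
-90:40/60 -84:39/63 -78:39/60 -72:39/59 -66:39/59 -60:40/56 -54:39/57 -48:40/59 -42:41/57 -36:40/58 -30:45/73 -24:42/62 -18:41/58 -12:42/55 -6:41/58 0:42/57 6:41/58 12:42/57 18:41/57 24:41/58 30:42/57 36:41/58 42:41/61 48:42/57 54:42/61 60:57/136 66:56/162 72:57/161 78:56/160 84:56/161 90:56/162 
-90:42/39 -84:42/38 -78:42/36 -72:42/36 -66:42/37 -60:42/37 -54:42/38 -48:42/39 -42:42/40 -36:43/44 -30:45/76 -24:45/74 -18:42/59 -12:42/61 -6:42/58 0:42/73 6:43/94 12:42/92 18:42/103 24:42/53 30:43/53 36:42/53 42:43/49 48:42/46 54:42/45 60:56/79 66:57/150 72:56/161 78:57/158 84:57/160 90:56/161 
-90:39/67 -84:33/62 -36:45/75 -30:45/77 -24:45/78 18:10/94 24:10/60 30:10/61 36:10/61 42:10/48 48:10/46 54:11/47 60:56/72 66:56/120 72:57/160 78:56/158 84:56/159 90:56/160
```

View pics/w1c.png

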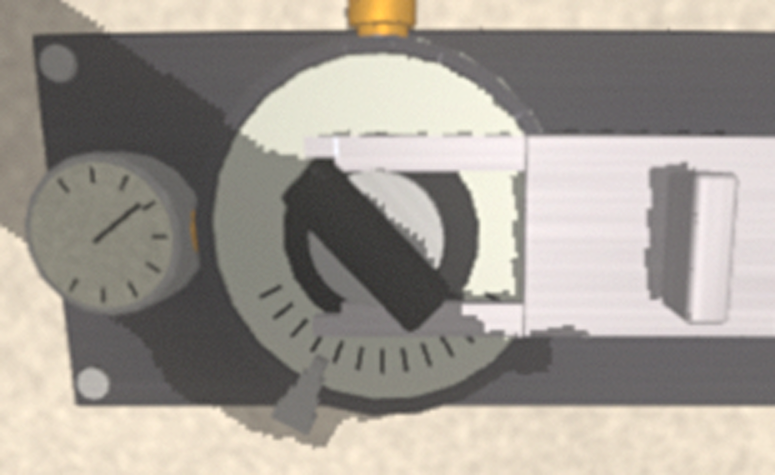

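Run:
```python
from m import *
p,W,C=cloud("pics/w1.npz")
o=np.array([.51030,.07027]);a=-.1607
X=np.array([np.cos(a),np.sin(a)]);Y=np.array([-X[1],X[0]])
L=(W[...,:2]-o)@np.c_[X,Y]-[-.00035,-.0002];r=np.hypot(L[...,0],L[...,1]);th=np.arctan2(L[...,1],L[...,0])
m=(abs(W[...,2]-.045)<.0015)&(r>.044)&(r<.069)&(th<-.2)&(th>-.9)
q=L[m];l=cv2.fitLine(np.float32(q*1000),cv2.DIST_L2,0,.01,.01).ravel()
for lo in(.044,.050,.056,.062):
    k=m&(r>=lo)&(r<lo+.006);print(lo,k.sum(),np.degrees([th[k].min(),th[k].mean(),th[k].max()]).round(2))
print("line",l,np.degrees(np.arctan2(-l[1],-l[0])))
# lock back
ob=o+.0+(-.0005*X); R=tool(a+np.pi/2)
f=ob+.0905*Y
move_l([*f,.20],R,feed=.25); move_l([*f,.086],feed=.15)
print(sense()["wrist_force"]); command_gripper(.0,60); s=sense();print(s["finger_gap"],s["gripper_force"],s["position"],s["wrist_force"])
b=s["position"].copy()
hit=move_l([*(b[:2]+.060*Y),b[2]],feed=.05,until_force=28)
s=sense();print(hit,(s["position"]-b)[:2]@np.c_[X,Y],s["wrist_force"],s["time_s"],s["finger_gap"])
```

```text
0.044 35 [-30.81 -27.91 -25.32]
0.05 61 [-50.24 -28.57 -14.48]
0.056 89 [-45.57 -27.69 -11.97]
0.062 100 [-33.79 -27.76 -22.04]
line [  0.89485234  -0.44636235  52.11437    -27.681017  ] 153.48947
[0.60030818 0.67730975 0.3878701 ]
0.011014265733864728 60.51947593688965 [0.52481627 0.1603841  0.08688174] [0.6099232  1.74272483 4.47302026]
False [0.00016007 0.0547795 ] [ -5.28659014 -14.46379874  13.98423817] 8.4833 0.01109353110265921
```

```bash
cat >> m.py <<'E'
o=np.array([.51030,.07027]);a=-.1607
X=np.array([np.cos(a),np.sin(a)]);Y=np.array([-X[1],X[0]])
def look(n):
    r=cam("wrist"); np.savez(f"pics/{n}.npz",p=r[0],d=r[1],K=r[2],dist=r[3],R=r[4],t=r[5])
    cv2.imwrite(f"pics/{n}.png",r[0][:,:,::-1]); return meas(f"pics/{n}.npz")
def meas(f):
    p,W,C=cloud(f)
    L=np.stack([(W[...,:2]-o)@X,(W[...,:2]-o)@Y,W[...,2]],-1); r=np.hypot(L[...,0],L[...,1])
    top=(L[...,2]>.087)&(L[...,2]<.098)
    out={}
    for n,m in(("bar",top&(r<.04)),("fin",top&(abs(L[...,0])<.03)&(L[...,1]>.06)&(L[...,1]<.17))):
        q=L[m][:,:2]
        if len(q)>50:
            out[n]=cv2.minAreaRect(np.float32(q*1000)); l=cv2.fitLine(np.float32(q*1000),cv2.DIST_L2,0,.01,.01).ravel()
            print(n,len(q),out[n],"dir",np.degrees(np.arctan2(l[1],l[0])),"mean",q.mean(0)*1000)
    c=np.array(out["bar"][0])/2000 if "bar" in out else np.zeros(2)   # axis offset at marker height
    D=L[...,:2]-c; r=np.hypot(D[...,0],D[...,1]);th=np.arctan2(D[...,1],D[...,0])
    m=(abs(L[...,2]-.045)<.0015)&(((r>.044)&(r<.05))|((r>.062)&(r<.069)))&(abs(th+.485)<.15)
    print("marker",m.sum(),np.degrees(np.median(th[m])),np.degrees(th[m].mean()))
    return out
E
python3 - <<'E'
from m import *
command_gripper(.05); 
s=sense();print(s["position"],(s["position"][:2]-o)@np.c_[X,Y])
move_l([*s["position"][:2],.20],feed=.25)
v=o+.05*X+.02*Y
move_l([*v,.20],feed=.25); look("w2"); print(sense()["time_s"])
E
```

```text
[0.534318   0.22007556 0.086727  ] [-0.00026173  0.15171849]
bar 1947 ((-0.7128534317016602, -0.5856170654296875), (50.292152404785156, 14.351826667785645), 42.7763557434082) dir 42.845192 mean [-1.44653465 -0.62666273]
fin 1398 ((-0.4096183776855469, 144.90638732910156), (13.094193458557129, 39.836029052734375), 88.83853149414062) dir -0.2081073 mean [ -1.03415052 143.97565981]
marker 184 -27.942197762571002 -27.759256202405638
10.3083
```

View pics/w2.png

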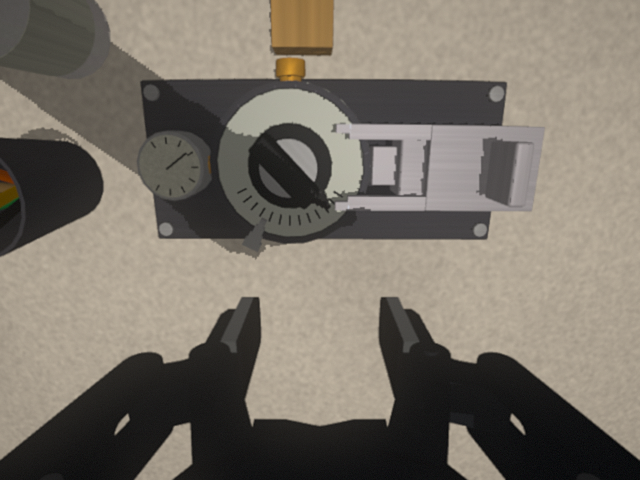

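The lock is well back: the jaw tips at (340,128) and (340,205) clear the flange, and the nose points to lower right. I'll regrip to confirm the stop, then grip the knob and turn it.

Run:
```python
from m import *
R=tool(a+np.pi/2)
f=o-.0005*X+.1460*Y
move_l([*f,.14],R,feed=.25); move_l([*f,.087],feed=.15)
command_gripper(0,60); s=sense();b=s["position"].copy();print("grip at",(b[:2]-o)@np.c_[X,Y],s["wrist_force"])
hit=move_l([*(b[:2]+.012*Y),b[2]],feed=.03,until_force=30)
s=sense();print(hit,(s["position"][:2]-o)@np.c_[X,Y],s["wrist_force"])
command_gripper(.05); s=sense(); move_l([*s["position"][:2],.13],feed=.25)
k=o-.0007*X-.0005*Y
g=a+np.radians(42.8+90)
movep([*k,.15],tool(g)); s=sense(); print(s["time_s"],s["joint_pos"].round(2),s["position"])
for d in np.radians(np.arange(0,-90,-14)):
    q=inverse_kinematics([*k,.09],tool(g+d)); print(None if q is None else q.round(2))
```

```text
grip at [-3.13261199e-05  1.45732763e-01] [-1.40968831 -3.35858573  6.04666789]
True [8.47661762e-05 1.45982408e-01] [-2.63368194 -5.17363815  9.74052421]
13.9917 [ 0.68  0.68 -1.25  1.97  0.75  1.06  1.24] [0.5092927  0.07019444 0.14951218]
[ 0.62  0.75 -1.15  2.02  0.85  0.97  1.17]
[ 0.59  0.71 -1.1   2.02  0.81  0.93  0.96]
[ 0.56  0.68 -1.05  2.02  0.77  0.9   0.76]
[ 0.53  0.65 -0.99  2.02  0.72  0.87  0.55]
[ 0.49  0.62 -0.94  2.02  0.68  0.84  0.34]
[ 0.46  0.59 -0.88  2.03  0.64  0.82  0.14]
[ 0.42  0.57 -0.83  2.03  0.59  0.8  -0.07]
```

The lock is at its stop: it moved 0.25 mm more under a 30 N pull. Now the knob.

Run:
```python
from m import *
k=o-.0007*X-.0005*Y
g=a+np.radians(42.8+90); tot=np.radians(-70.65)
move_l([*k,.09],tool(g),feed=.12); command_gripper(0,40)
hd=lambda s:np.degrees(np.arctan2(s["tcp_rot"][1,1],s["tcp_rot"][0,1])-a)-90
s=sense();print(s["finger_gap"],hd(s),s["wrist_force"],s["position"]-[*k,.09])
for i in range(1,7):
    movep([*k,.09],tool(g+tot*i/6)); s=sense();print(hd(s).round(2),s["wrist_force"].round(1),s["ft_torque"].round(2),s["time_s"])
sleep(.3); s=sense();print(hd(s),s["ft_torque"])
command_gripper(.05); move_l([*k,.15],feed=.2)
movep([*(o+.05*X+.02*Y),.20],tool(a+np.pi/2)); look("w3"); print(sense()["time_s"])
```

```text
0.013084289758467333 42.823876528489876 [-2.05807612  1.73493597  5.99068145] [-2.00651726e-05  8.12238575e-04  7.80363946e-04]
31.25 [-2.4  1.8  7.7] [ 0.2   0.51 -0.08] 15.3417
19.58 [-2.9  1.   8.3] [ 0.16  0.58 -0.04] 15.6333
7.8 [-2.5  0.3 10.1] [ 0.03  0.6  -0.02] 15.925
-3.98 [-2.6  0.3  9. ] [ 0.02  0.67 -0.06] 16.2167
-15.76 [-3.1  0.3 10.3] [-0.13  0.73 -0.05] 16.5083
-27.54 [-3.6 -1.2 11.5] [-0.12  0.8  -0.03] 16.7917
-27.528926869284277 [-0.17690469  0.85833735 -0.08192697]
bar 1927 ((-0.6251449584960938, -0.5155162811279297), (14.026432991027832, 50.38434982299805), 62.450172424316406) dir -27.416143 mean [-1.43676421  0.01598271]
fin 1416 ((-0.002735137939453125, 144.9217071533203), (39.983619689941406, 12.790029525756836), 0.6053783893585205) dir 0.24120627 mean [ -0.91971461 144.02589011]
marker 176 -28.116667899776612 -27.964207538753723
18.55
```

View pics/w3.png

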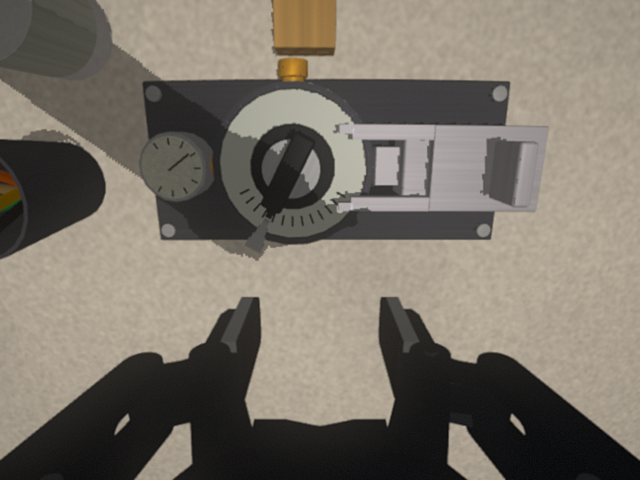

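The nose at (268,213) points at the marker tip at (265,217): bar -27.5°, marker -28.0°. Now the lock goes home.

Run:
```python
from m import *
R=tool(a+np.pi/2)
f=o-.0003*X+.1458*Y
move_l([*f,.14],R,feed=.25); move_l([*f,.087],feed=.15)
command_gripper(0,60); s=sense();b=s["position"].copy();print((b[:2]-o)@np.c_[X,Y],s["wrist_force"])
hit=move_l([*(b[:2]-.068*Y),b[2]],feed=.05,until_force=35)
s=sense();print(hit,(s["position"][:2]-o)@np.c_[X,Y],s["wrist_force"])
command_gripper(.05); s=sense(); move_l([*s["position"][:2],.16],feed=.25)
move_l([*(o+.05*X+.02*Y),.20],feed=.25); look("w4"); print(sense()["time_s"])
```

```text
[0.00017637 0.14572682] [-1.3562111  -2.40865446  6.49470883]
True [2.38738856e-05 8.93438870e-02] [ 1.78543817  5.12477261 -2.05812392]
bar 1924 ((-0.7841835021972656, -0.5561084747314453), (13.874022483825684, 50.20465087890625), 62.55898666381836) dir -27.465515 mean [-1.50523643 -0.098375  ]
fin 1379 ((-0.4361000061035156, 89.28648376464844), (12.91484546661377, 39.782752990722656), 89.28182220458984) dir -0.52679616 mean [-1.10381803 88.38343872]
marker 186 -27.965774728611578 -27.796752802763994
22.875
```

View pics/w4.png

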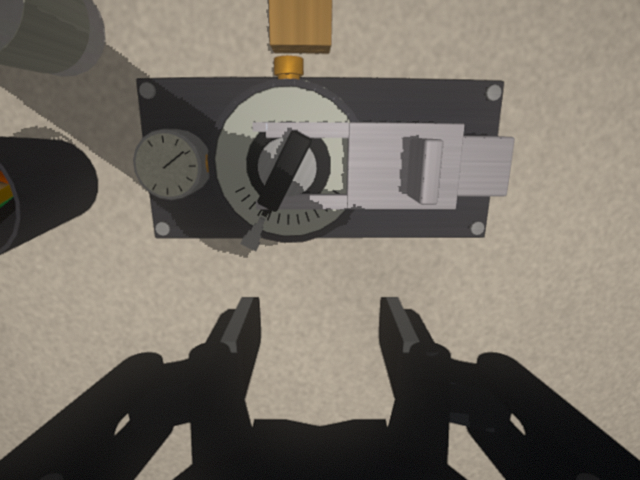

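The lock is home after 56.4 mm of travel onto its stop. The nose at (264,210) still meets the marker tip, within about 0.4°, and the gripper is clear.

Run:
```python
from rig import *
print(finish_job())
```

```text
the job is handed in; nothing more can be done
None
```

The job is handed in at about 23 s: the lock went right back to its stop, the knob's nose now points at the marker tab to within about 0.5°, and the lock is fully home again with the gripper clear and nothing else touched that I could see.

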